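Gauge a wooden block in the bench caliper

ROBOT

A 7-joint arm with a two-finger parallel gripper is mounted at the origin on a cart in front of the work surface, level with it; the furniture and walls round the work are solid. World frame = base frame: x ahead of the robot, y to its left, z up, the work surface at z = 0. Lengths are in m, angles in rad, forces in N, time in s.
With the tool pointing down it reaches from about 0.4 to 0.85 m from the base axis. Payload 4.5 kg.
Tool frame: the origin (TCP) lies at the very end of the fingers, on their centre line; the grasp point (between the pads) lies 19 mm behind it (r.grip_depth is the distance from the TCP to the grasp point, in m); z points along the fingers, x is the direction in which the jaws open and shut, and the axes are right-handed (so a half turn about z gives the same grasp; the last joint's range is limited). The gripper opens to 88 mm and grips with 3 to 60 N. Pads are 18 mm wide; open, the fingers measure 123 mm over their backs; the gripper's body (75 mm by 187 mm) begins 45 mm behind the grasp point.
Start: joints at [1.333, 0.689, -0.195, 1.565, 0.157, 0.902, -0.215], TCP at [0.168, -0.602, 0.239] pointing down, gripper open.
Joint ranges: [-3.01, 3.01], [-0.46, 2.08], [-1.47, 1.51], [0.13, 2.56], [-1, 4.14], [0.04, 2.09], [-2.66, 2.66]. Speed limits (rad/s): [2.57, 2.57, 3.14, 3.14, 3.14, 3.14, 3.14].

INTERFACE

Orientations are given as a unit quaternion [x, y, z, w].
In Python, from plant import r gives the robot as it stands. The module is installed in compiled form; this text tells all that it offers.
- The arm moves only by the shell command python3 -m jog 'ROWS' [FORCE]. ROWS is JSON, a list of rows, each a list of 5 numbers: the shift along the tool's x, y, z in units of 1 m (1.0 is 1 m), then the turn about the tool's z in units of 360 degrees (1.0 is 360 degrees), then the closure, from 0 (fully open) to 1 (shut). In form: [[dx, dy, dz, yaw, fingers], ...]. A call has 1 to 20 rows; each row shifts and turns the commanded pose from where the row before left it, along the tool's axes as they then stand; what a row does not reach is not made up. A row lasts 1/10 s, in which the tool goes at most 50 mm and 8.59 degrees, less where a joint would pass 70% of its speed; a pose out of reach is approached as far as the arm can. A call with a number of a shift or a turn outside -1 to 1 is refused whole. A call with a gripper value outside its range is refused whole. The fingers move at their own pace and stop on an object; FORCE is the grip in N (left out, the last holds). Time passes only in rows, so rows that do not move let the fingers close. It gives the time, the measured TCP pose, the force and the opening at its end, in the units of the state.
- r.get_state(): the state, without advancing time (a new reading comes with each control period).
- r.snapshot(name): name is "scene" or "top" or "wrist"; returns the picture (384x512x3 uint8, red, green, blue); there is no depth.
- r.get_calibration(name): a dict with "mtx" (3x3 intrinsics, pixels), "dist" ([k1, k2, p1, p2, k3] as OpenCV has them; the pictures are not rectified), "R" (3x3) and "t" (3): a world point X has camera coordinates R X + t. Camera axes: x right, y down, z forward; pixel columns grow to the right and rows downward; lengths in m; the calibration is good to about 2 mm. A picture is of the moment at which its call begins: read the wrist's pose just before it. get_calibration takes no time and is no camera call; for the wrist camera it gives the pose at the moment of the call.
- r.finish_job(): hands the job in, once; it reports no verdict.
Trained networks look in the newest picture that a camera, given by its name, has taken for a name from the list of things; names that differ only in an ending like _2 or _b are one class to them, and where a whole thing is asked for, a point or a joint stands for the part that bears it (a point fixed in the world has none). Each returns a list of dicts, best first, with "score" (0 to 1); they miss things now and then, are a little off and sometimes report something else, mostly with a low value. They report only what shows in the picture. A call takes as long as a camera call.
- r.cut_out(thing, camera): "pixels" (384x512 bool, what is visible of it) and "rect" ([left, top, right, bottom] in pixels, round what is visible of it).
The state is a dict: "clock": time; "q": joint angles; "qd": joint speeds; "joint_torque": joint torques, N m; "tool_pos": TCP position; "eef_rot": TCP orientation; "contact_force": force on the tool from outside, world axes, zero at the start; "moment": the same for the moment, N m; "opening": opening from 0.0 (shut) to 1.0 (fully open).
Only numpy, scipy, OpenCV 4.12 (cv2) and the standard library are available. Lean on these libraries where they do the work, as an engineer would, in place of code of your own. Each camera call takes 0.05 s, during which the arm holds its last target.

TASK

Gauge the length of the short wooden block in the bench caliper: set it down flat on the caliper's plate between the open jaws, lying lengthwise from jaw to jaw in front of the anvil pad, then slide the movable jaw up until it and the anvil sit square and snug against its ends. Close the jaw gently, without forcing it or letting it tilt, then let go so that the block stays lightly held. Leave the long block, the air coupler and the spanner where they are.

Things in the scene. Friction and masses are not known exactly. Their poses are not given: they have to be found in the camera images.
- short_block_centre (a point): centre of the short dark wooden rubbing block to be gauged, 41 (x) x 60 (y) x 35 (z) mm, about 50 g; its bottom lies 17.5 mm below. Its own y axis is its length, z is up. The other wooden block is longer (76 mm) and lower (30 mm). It starts at the left or the right of the caliper.
- short_block: the same short block; origin at the centre of its underside, same axes.
- long_block: the other wooden block, 45 x 76 x 30 mm, loose, a bystander; origin at the centre of its underside.
- coupler: air quick coupler, 26 x 88 x 26 mm, loose on the bench behind the caliper, a bystander; origin under its centre.
- spanner: small steel spanner, 23 x 135 x 4 mm, loose on the bench behind the caliper, a bystander; origin under its centre.
- caliper: steel bench caliper lying flat, fixed to the bench: a base plate 160 (x) x 290 (y) x 8 mm, with a beam along its y axis at local x = +55 mm, z 17 to 35 mm, on the side far from the robot. Both jaws reach from the beam along local -x. Origin: centre of the plate's underside; +y points to the fixed jaw, z up.
- plate_mid (a point): point on the top of the caliper's plate, 8 mm above the bench, at caliper local (-10, 0, 8) mm: the middle of the jaw depth and of the anvil pad, where the block's middle line belongs (to 20 mm), 30 to 52 mm short of the pad's face. Axes as the caliper. A block there leaves 28 mm between its side and the slider, 39 to the beam.
- fixed_jaw: the fixed jaw at the caliper's +y end: a bar with its -y face at caliper local y = +60 mm; its frame is the caliper's. It carries an anvil pad (60 mm wide about local x = -10 mm, z 11 to 37 mm) on a stiff adjusting screw with a round knob behind the bar. The pad's flat face looks to -y at local y = 30 to 52 mm: how far the screw is set differs each time and is not measured; leave it.
- moving_jaw: movable jaw, a bar 14 mm thick on the slider, 120 mm long along caliper -x, z 10 to 38 mm. Origin on the beam line (caliper x = +55 mm), in the plane of its face, which looks to +y. It pivots there on a spring (18 N m/rad) and bears on the block's beam-side edge, some 45 mm off: each N tilts it about 0.0025 rad. 3 to 6 N is a right closing force; near 10 N (0.025 rad) it is tilted and forced.
- thumb_grip (a point): point to hold on the upright thumb grip that stands on the slider, over the beam, 40 mm behind (local -y of) the movable jaw's face, 66 mm above the bench. The grip is a dark steel plate 12 mm thick (y, the slide direction) x 26 mm (x), its top 89 mm above the bench; the slider's body under it is 40 mm high, 32 mm wide (x), and runs from 6 to 66 mm behind the jaw face.
- slider (a joint): distance in m from the movable jaw's face to the fixed jaw's bar (not to its anvil pad, which stands 8 to 30 mm nearer); it starts at 108 to 118 mm and can open to 122 mm. Closing lowers it and moves the slider along the caliper's +y. The slide has a steady friction of about 3 N and stays where it is left.

How it is judged:
By the outcome, as a careful person would: the job done as asked, in the order asked, and still so for the second after the job is handed in, with the robot touching nothing.
It also fails if it takes over 64 s, if anything falls off the work surface, if the arm or the gripper's body presses on something with over 40 N, if the wrist force passes 120 N, or if a joint passes its speed limit or range.

## Working session

There is one attempt and no reset: what is moved stays moved. The work goes in short steps, Python scripts to look and compute and a shell command to move; the robot and the scene stay as the last step left them, time stands still between calls to the robot, and variables do not carry over. Pictures are saved under pics/ and viewed, and the job is handed in when it is done.

```bash
mkdir -p pics; python3 - <<'E'
from plant import r
import cv2,numpy as np
s=r.get_state();print(s)
for n in("scene","top"):
    im=r.snapshot(n);cv2.imwrite(f"pics/{n}0.png",im[:,:,::-1])
    c=r.get_calibration(n);print(n,{k:np.round(v,4).tolist() for k,v in c.items()})
    for t in("short_block","long_block","caliper","moving_jaw","fixed_jaw","thumb_grip"):
        print(t,[(round(d["score"],2),d["rect"]) for d in r.cut_out(t,n)][:3])
E
```

```text
{'clock': 0.0, 'q': array([ 1.33275632,  0.68998597, -0.19451866,  1.56636803,  0.15730254,
        0.90250416, -0.21510336]), 'qd': array([-0.00174712, -0.00038877, -0.0007351 ,  0.00037013,  0.00058815,
        0.00040983,  0.00210938]), 'joint_torque': array([-1.71704869e-03, -5.27562511e+01, -1.26700256e+00, -1.53428096e+01,
       -5.25783061e-02,  6.57499928e-03,  1.73470908e-04]), 'tool_pos': array([ 0.16759346, -0.60143661,  0.23790252]), 'eef_rot': array([ 7.96426120e-01, -6.04735114e-01, -7.85158853e-04, -5.10345900e-04]), 'contact_force': array([-1.00512622, -0.34974384, -0.21678591]), 'moment': array([-0.05265737,  0.01900055, -0.08734407]), 'opening': 1.0026812638216913}
scene {'mtx': [[425.5844, 0.0, 253.1387], [0.0, 425.5844, 190.1361], [0.0, 0.0, 1.0]], 'dist': [-0.0273, 0.0, 0.0, 0.0, 0.0], 'R': [[-0.6197, -0.7848, 0.0111], [-0.6175, 0.4788, -0.624], [0.4844, -0.3935, -0.7814]], 't': [0.3596, 0.3759, 0.8988]}
short_block [(0.66, [134.9, 275.9, 165.2, 300.5])]
long_block [(0.82, [354.3, 162.8, 383.8, 180.5])]
caliper [(0.91, [199.7, 156.3, 319.4, 253.7])]
moving_jaw [(0.85, [267.7, 180.0, 296.6, 218.7])]
fixed_jaw [(0.66, [222.2, 191.1, 256.0, 235.2])]
thumb_grip [(0.96, [265.7, 157.2, 292.5, 216.7]), (0.71, [220.5, 189.2, 257.6, 236.8])]
top {'mtx': [[377.8616, 0.0, 254.8771], [0.0, 377.8616, 189.3568], [0.0, 0.0, 1.0]], 'dist': [-0.0912, 0.0, 0.0, 0.0, 0.0], 'R': [[0.0115, -0.9997, -0.0208], [-0.9924, -0.0088, -0.1223], [0.1221, 0.022, -0.9923]], 't': [0.0268, 0.573, 1.1631]}
short_block [(0.67, [140.1, 204.4, 161.2, 222.1])]
long_block [(0.84, [351.1, 223.3, 375.7, 244.4])]
caliper [(0.61, [214.1, 173.2, 309.2, 229.5]), (0.42, [276.2, 183.6, 302.2, 225.6])]
moving_jaw [(0.66, [270.8, 187.3, 280.9, 222.5])]
fixed_jaw [(0.73, [234.6, 177.5, 252.5, 212.4])]
thumb_grip [(0.87, [272.2, 183.0, 299.9, 225.9])]
```

```bash
python3 - <<'E'
import cv2
a=cv2.imread("pics/top0.png");b=cv2.imread("pics/scene0.png")
cv2.imwrite("pics/t1.png",cv2.resize(a[140:270,120:400],(800,371),interpolation=cv2.INTER_CUBIC))
cv2.imwrite("pics/s1.png",cv2.resize(b[140:320,120:400],(800,514),interpolation=cv2.INTER_CUBIC))
E
```

```text
(no output)
```

View pics/t1.png

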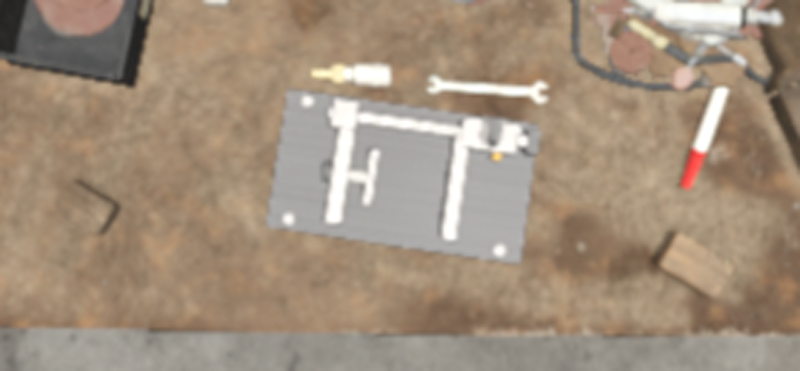

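View pics/s1.png

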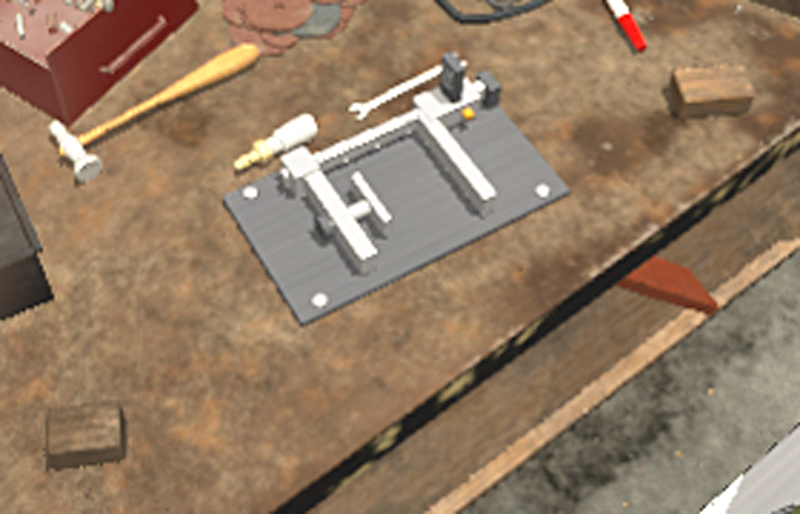

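View pics/top0.png

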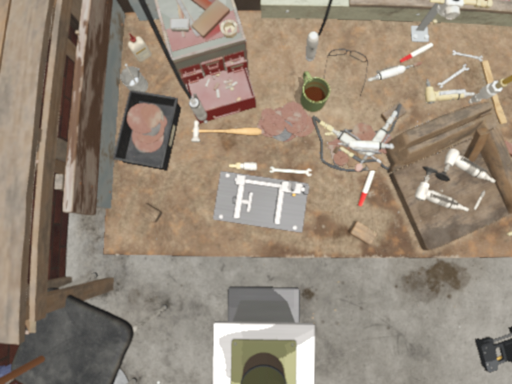

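```bash
cat > h.py <<'E'
import cv2,numpy as np
from plant import r
def ray(c,px,z):
    p=cv2.undistortPoints(np.array([[px]],float),c["mtx"],c["dist"])[0,0]
    R=np.array(c["R"]);t=np.array(c["t"]);o=-R.T@t;d=R.T@np.array([p[0],p[1],1.])
    return o+d*(z-o[2])/d[2]
def proj(c,X):
    R=np.array(c["R"]);X=np.atleast_2d(X)
    return cv2.projectPoints(X.astype(float),cv2.Rodrigues(R)[0],np.array(c["t"],float),np.array(c["mtx"]),np.array(c["dist"]))[0][:,0]
def yawz(q): 
    from scipy.spatial.transform import Rotation as Ro
    return Ro.from_quat(q).as_matrix()
E
python3 - <<'E'
from h import *
c=r.get_calibration("top")
k=280/800
for n,(u,v) in dict(bl=(287,91),br=(540,124),fr=(520,263),fl=(268,227)).items():
    print(n,ray(c,(120+u*k,140+v*k),.008).round(4))
print("sb top",ray(c,(150.6,213),.02).round(4))
s=r.get_calibration("scene")
print("sb scene",ray(s,(150,288),.0175).round(4))
print(ray(s,(369,171),.015).round(4))
print(yawz(r.get_state()["eef_rot"]).round(3))
w=r.get_calibration("wrist");print({k:np.round(v,4).tolist() for k,v in w.items()})
E
```

```text
bl [0.6328 0.1466 0.008 ]
br [ 0.5971 -0.1423  0.008 ]
fr [ 0.4397 -0.1192  0.008 ]
fl [0.4771 0.1647 0.008 ]
sb top [0.4946 0.3691 0.02  ]
sb scene [0.5055 0.3649 0.0175]
[ 0.4395 -0.3139  0.015 ]
[[ 0.268 -0.963  0.   ]
 [-0.963 -0.268 -0.   ]
 [ 0.    -0.    -1.   ]]
{'mtx': [[268.9682, 0.0, 254.3138], [0.0, 268.9682, 192.0742], [0.0, 0.0, 1.0]], 'dist': [-0.0205, 0.0, 0.0, 0.0, 0.0], 'R': [[0.2688, -0.9632, -0.0004], [-0.9156, -0.2556, 0.3104], [-0.2991, -0.0831, -0.9506]], 't': [-0.6245, -0.0425, 0.3904]}
```

```bash
python3 - <<'E'
from h import *
w=r.get_calibration("wrist");s=r.get_state();M=yawz(s["eef_rot"])
o=-np.array(w["R"]).T@np.array(w["t"])
print("cam in tool",M.T@(o-s["tool_pos"]),"dir",M.T@np.array(w["R"])[2])
E
```

```text
cam in tool [-0.00035432 -0.08093813 -0.14527223] dir [-3.92820470e-04  3.10461876e-01  9.50585750e-01]
```

```bash
R='[-0.027,-0.0247,0,0,0]'; python3 -m jog '[[-0.027,-0.0247,0,0,0],[-0.027,-0.0247,0,0,0],[-0.027,-0.0247,0,0,0],[-0.027,-0.0247,0,0,0],[-0.027,-0.0247,0,0,0],[-0.027,-0.0247,0,0,0],[-0.027,-0.0247,0,0,0],[-0.027,-0.0247,0,0,0],[-0.027,-0.0247,0,0,0],[-0.027,-0.0247,0,0,0],[-0.027,-0.0247,0,0,0],[-0.027,-0.0247,0,0,0],[-0.027,-0.0247,0,0,0],[-0.027,-0.0247,0,0,0],[-0.027,-0.0247,0,0,0],[-0.027,-0.0247,0,0,0],[-0.027,-0.0247,0,0,0],[-0.027,-0.0247,0,0,0],[-0.027,-0.0247,0,0,0],[-0.027,-0.0247,0,0,0]]'
python3 -m jog '[[0,0,0,0.021,0],[0,0,0,0.021,0],[0,0,0,0.021,0],[0,0,0,0,0],[0,0,0,0,0]]'
python3 - <<'E'
from h import *
print(yawz(r.get_state()["eef_rot"]).round(3))
np.save("w1.npy",r.get_calibration("wrist"),allow_pickle=True)
im=r.snapshot("wrist");cv2.imwrite("pics/w1.png",im[:,:,::-1])
cv2.imwrite("pics/w1b.png",cv2.resize(im[:,:,::-1],(800,600),interpolation=cv2.INTER_CUBIC))
E
```

```text
clock: 2.7
tool_pos: [0.4994, 0.0523, 0.2389]
eef_rot: [0.796, -0.605, 0.0, -0.0]
contact_force: [0.3, -0.8, -0.8]
opening: 0.999
clock: 3.2
tool_pos: [0.4988, 0.0509, 0.2388]
eef_rot: [-0.663, 0.748, -0.0, 0.0]
contact_force: [-0.3, 0.2, -0.5]
opening: 1.001
[[-0.12  -0.993  0.   ]
 [-0.993  0.12  -0.   ]
 [ 0.    -0.    -1.   ]]
```

View pics/w1b.png

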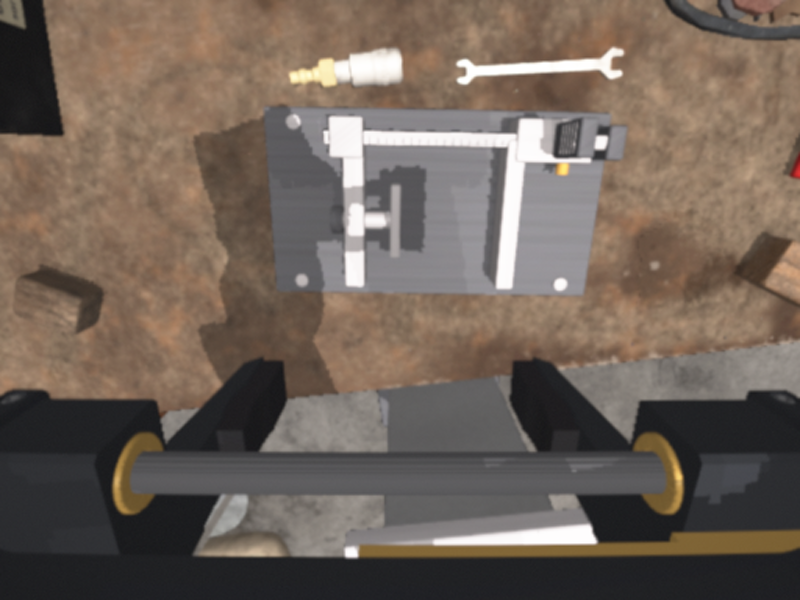

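```bash
python3 - <<'E'
import cv2
a=cv2.imread("pics/w1.png")
cv2.imwrite("pics/w1c.png",cv2.resize(a[60:200,160:410],(800,448),interpolation=cv2.INTER_CUBIC))
cv2.imwrite("pics/w1d.png",cv2.resize(a[155:225,0:80],(800,700),interpolation=cv2.INTER_CUBIC)[:600])
E
```

```text
(no output)
```

View pics/w1c.png

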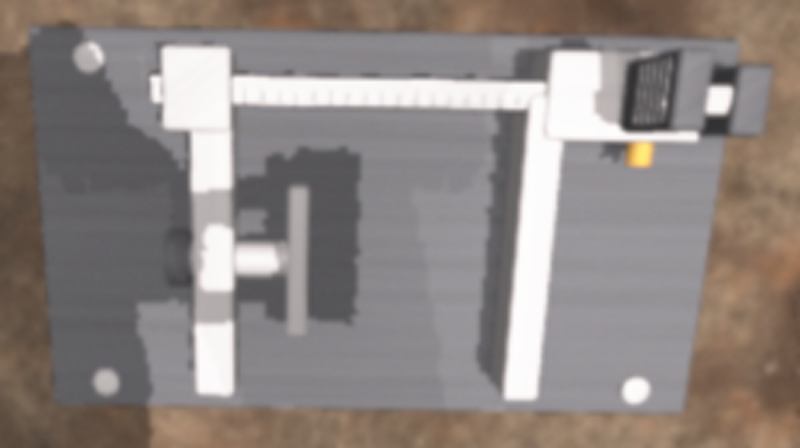

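View pics/w1d.png

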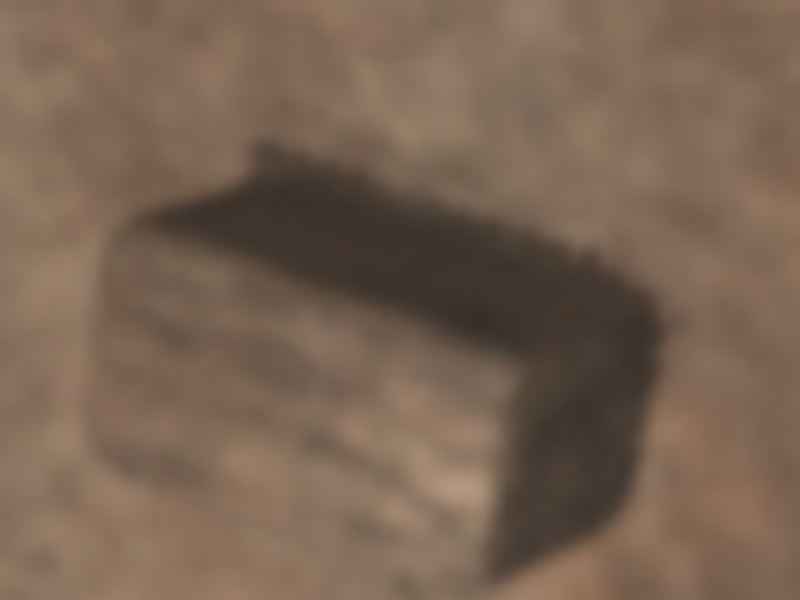

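```bash
python3 - <<'E'
from h import *
from scipy.optimize import least_squares
c=np.load("w1.npy",allow_pickle=True).item()
f=lambda u,v:(160+(u+.5)/3.2-.5,60+(v+.5)/3.2-.5)
P=[f(31,28),f(736,40),f(685,412),f(55,404)]
L=[(80,145),(80,-145),(-80,-145),(-80,145)]
W=np.array([ray(c,p,.008)[:2] for p in P])*1000
def tf(p,L):
    L=np.array(L,float);a=p[2];return L@np.array([[np.cos(a),np.sin(a)],[-np.sin(a),np.cos(a)]])+p[:2]
s=least_squares(lambda p:(tf(p,L)-W).ravel(),[537,12,-.12]);print(s.x,s.fun.round(1))
p=s.x;np.save("cal.npy",p)
def loc(px,z):
    a=p[2];d=ray(c,px,z)[:2]*1000-p[:2];return np.round([d[0]*np.cos(a)+d[1]*np.sin(a),-d[0]*np.sin(a)+d[1]*np.cos(a)],1)
for n,q,z in [("mj tip",f(503,398),.038),("mj base",f(529,100),.038),("fj face",f(234,394),.038),("fj tip top?",f(231,180),.038),("pad a",f(309,187),.037),("pad b",f(307,333),.037),("grip top back",f(680,52),.089)]:
    print(n,loc(q,z))
# block from top corners
g=lambda u,v:((u+.5)/10-.5,155+(v+.5)/10-.5)
for q in [g(135,225),g(525,360),g(490,580),g(90,440)]: print("blk",ray(c,q,.035).round(4))
E
```

```text
[ 5.39093744e+02  1.42399100e+01 -1.33538041e-01] [ 1.3  2.5  0.9 -3.  -1.2 -0.3 -1.   0.8]
mj tip [-64.6 -52.7]
mj base [ 52.8 -52.8]
fj face [-64.4  60. ]
fj tip top? [22.  60.2]
pad a [19.7 29.9]
pad b [-38.2  29.8]
grip top back [ 65.6 -87.2]
blk [0.5268 0.3796 0.035 ]
blk [0.5015 0.3321 0.035 ]
blk [0.4706 0.3488 0.035 ]
blk [0.4977 0.3985 0.035 ]
```

```bash
python3 -m jog '[[-0.026,0.0031,0.0045,0,0],[-0.026,0.0031,0.0045,0,0],[-0.026,0.0031,0.0045,0,0],[-0.026,0.0031,0.0045,0,0],[-0.026,0.0031,0.0045,0,0],[-0.026,0.0031,0.0045,0,0],[-0.026,0.0031,0.0045,0,0],[-0.026,0.0031,0.0045,0,0],[-0.026,0.0031,0.0045,0,0],[-0.026,0.0031,0.0045,0,0],[-0.026,0.0031,0.0045,0,0],[-0.026,0.0031,0.0045,0,0],[0,0,0,-0.0237,0],[0,0,0,-0.0237,0],[0,0,0,-0.0237,0],[0,0,0,-0.0237,0]]'
python3 -m jog '[[0,0,0,-0.0237,0],[0,0,0,-0.0237,0],[0,0,0,-0.0237,0],[0,0,0,-0.0237,0],[0,0,0,0,0],[0,0,0,0,0]]'
python3 - <<'E'
from h import *
s=r.get_state();print(s["q"].round(2),yawz(s["eef_rot"]).round(3))
np.save("w2.npy",r.get_calibration("wrist"),allow_pickle=True)
im=r.snapshot("wrist");cv2.imwrite("pics/w2.png",im[:,:,::-1])
d=r.cut_out("short_block","wrist");print([(x["score"],x["rect"]) for x in d])
cv2.imwrite("pics/w2b.png",cv2.resize(im[100:260,160:360,::-1],(750,600),interpolation=cv2.INTER_CUBIC))
E
```

```text
clock: 4.85
tool_pos: [0.5005, 0.3648, 0.1846]
eef_rot: [0.855, -0.519, -0.0, -0.0]
contact_force: [-0.6, -0.9, 0.5]
opening: 1.001
clock: 5.45
tool_pos: [0.5005, 0.3647, 0.1846]
eef_rot: [0.968, -0.251, -0.0, -0.0]
contact_force: [1.0, 0.3, 0.3]
opening: 0.997
[-0.54  0.75 -0.29  1.63  0.28  0.79 -1.46] [[ 0.874 -0.485 -0.   ]
 [-0.485 -0.874  0.   ]
 [-0.    -0.    -1.   ]]
[(0.65, [234.0, 149.0, 267.4, 200.0])]
```

View pics/w2b.png

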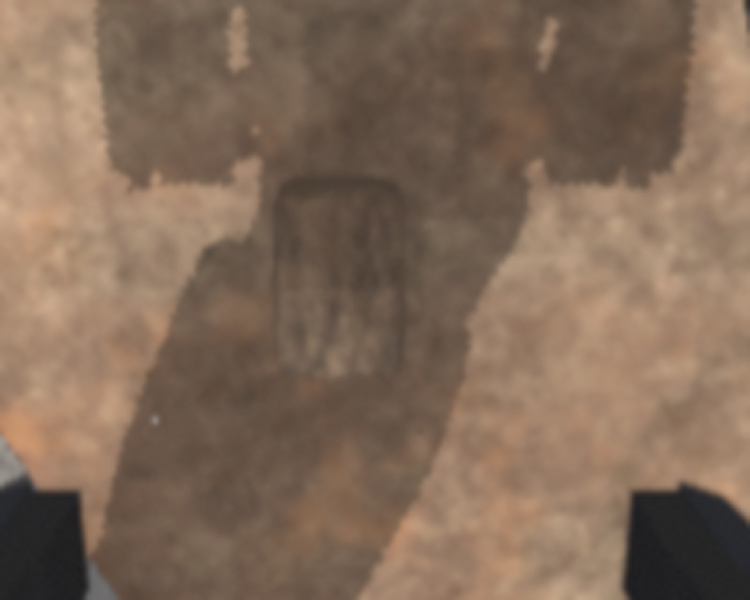

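```bash
python3 - <<'E'
from h import *
c=np.load("w2.npy",allow_pickle=True).item();s=r.get_state();M=yawz(s["eef_rot"])
g=lambda u,v:(160+(u+.5)/3.75-.5,100+(v+.5)/3.75-.5)
for q in [(276,200),(405,200),(405,365),(277,365),(340,188),(340,378)]:
    print(q,((M.T@(ray(c,g(*q),.035)-s["tool_pos"]))*1000).round(1))
E
```

```text
(276, 200) [-23.3 -30.2 149.7]
(405, 200) [ 14.6 -30.2 149.7]
(405, 365) [ 15.3  21.1 149.7]
(277, 365) [-24.3  21.1 149.7]
(340, 188) [ -4.5 -33.7 149.7]
(340, 378) [ -4.8  25.4 149.7]
```

```bash
python3 -m jog '[[-0.0045,-0.0042,0.015,0,0],[0,0,0.025,0,0],[0,0,0.03,0,0],[0,0,0.03,0,0],[0,0,0.03,0,0],[0,0,0.02,0,0],[0,0,0.015,0,0],[0,0,0.0096,0,0],[0,0,0.005,0,0],[0,0,0,0,0]]' 15
python3 -m jog '[[0,0,0,0,0.35],[0,0,0,0,0.45],[0,0,0,0,0.6],[0,0,0,0,0.8],[0,0,0,0,0.8],[0,0,0,0,0.8],[0,0,0,0,0.8],[0,0,0,0,0.8]]' 15
```

```text
clock: 6.55
tool_pos: [0.4984, 0.3709, 0.0049]
eef_rot: [0.968, -0.249, 0.0, 0.0]
contact_force: [-0.3, 0.1, 0.3]
opening: 0.994
clock: 7.35
tool_pos: [0.4985, 0.3708, 0.0052]
eef_rot: [0.968, -0.249, 0.0, 0.0]
contact_force: [0.8, -0.3, 1.3]
opening: 0.456
```

```bash
python3 -m jog '[[0,0,-0.01,0,0.8],[0,0,-0.025,0,0.8],[0,0,-0.03,0,0.8],[0,0,-0.03,0,0.8],[0,0,-0.025,0,0.8],[0.0168,0.0253,0,0,0.8],[0.0168,0.0253,0,0,0.8],[0.0168,0.0253,0,0,0.8],[0.0168,0.0253,0,0,0.8],[0.0168,0.0253,0,0,0.8],[0.0168,0.0253,0,0,0.8],[0.0168,0.0253,0,0,0.8],[0.0168,0.0253,0,0,0.8],[0.0168,0.0253,0,0,0.8],[0.0168,0.0253,0,0,0.8],[0.0168,0.0253,0,0,0.8],[0.0168,0.0253,0,0,0.8]]'
python3 -m jog '[[0,0,0,-0.0196,0.8],[0,0,0,-0.0196,0.8],[0,0,0,-0.0197,0.8],[0,0,0,0,0.8],[0,0,0,0,0.8],[0,0,0,0,0.8]]'
python3 - <<'E'
from h import *
s=r.get_state();M=yawz(s["eef_rot"]);print(s["tool_pos"],M.round(4))
p=np.load("cal.npy");a=np.array([np.cos(p[2]),np.sin(p[2])])
t=p[:2]/1000+np.array([[a[0],-a[1]],[a[1],a[0]]])@[-.010,-.008]
d=np.r_[t,0]-np.r_[s["tool_pos"][:2],0];print("tool shift mm",(M.T@d*1000).round(1),"yaw x",np.degrees(np.arctan2(M[1,0],M[0,0])),np.degrees(p[2]))
np.save("w3.npy",r.get_calibration("wrist"),allow_pickle=True)
im=r.snapshot("wrist");cv2.imwrite("pics/w3.png",im[:,:,::-1])
cv2.imwrite("pics/w3b.png",cv2.resize(im[:,:,::-1],(800,600),interpolation=cv2.INTER_CUBIC))
E
```

```text
clock: 9.05
tool_pos: [0.5287, 0.0063, 0.1258]
eef_rot: [0.968, -0.249, 0.0, 0.0]
contact_force: [0.1, 0.3, -0.4]
opening: 0.458
clock: 9.65
tool_pos: [0.5286, 0.0076, 0.1254]
eef_rot: [0.998, -0.068, 0.0, 0.0]
contact_force: [-1.1, -0.1, -0.9]
opening: 0.458
[0.52863695 0.00756188 0.12535595] [[ 9.908e-01 -1.350e-01  4.000e-04]
 [-1.350e-01 -9.908e-01 -3.000e-04]
 [ 4.000e-04  3.000e-04 -1.000e+00]]
tool shift mm [-0.5 -0.  -0. ] yaw x -7.760768235484719 -7.651166136650742
```

View pics/w3b.png

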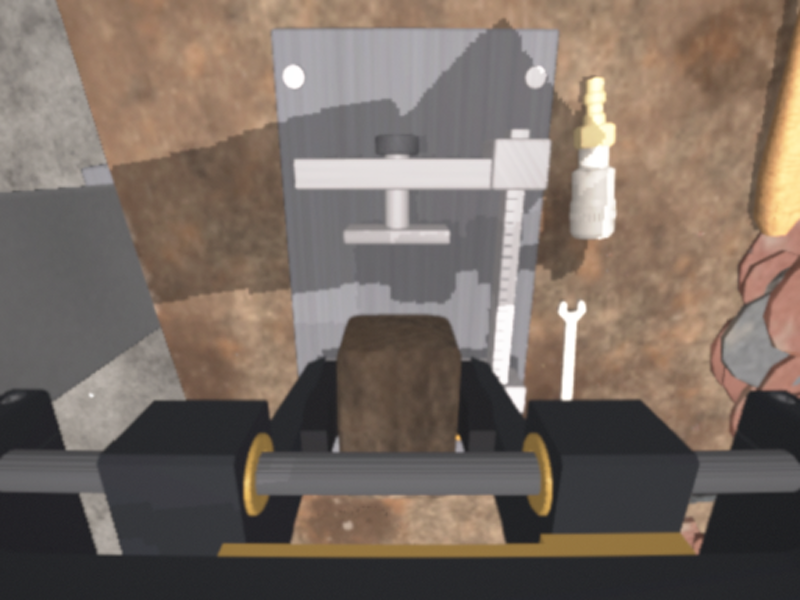

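```bash
python3 - <<'E'
from h import *
c=np.load("w3.npy",allow_pickle=True).item();s=r.get_state();M=yawz(s["eef_rot"])
g=lambda u,v:((u+.5)/1.5625-.5,(v+.5)/1.5625-.5)
for q,z in [((345,243),.037),((449,243),.037),((293,188),.038),((490,188),.038),((350,318),.155),((450,318),.155),((400,450),.155)]:
    print(q,((M.T@(ray(c,g(*q),z)-s["tool_pos"]))*1000).round(1))
E
```

```text
(345, 243) [-29.4 -38.8  88.3]
(449, 243) [ 28.8 -38.8  88.3]
(293, 188) [-56.1 -68.8  87.3]
(490, 188) [ 49.6 -68.7  87.3]
(350, 318) [-13.9 -38.  -29.7]
(450, 318) [ 15.4 -38.  -29.7]
(400, 450) [  0.8   8.2 -29.7]
```

```bash
python3 -m jog '[[-0.0005,0,0.01,0,0.8],[0,0,0.02,0,0.8],[0,0,0.025,0,0.8],[0,0,0.02,0,0.8],[0,0,0.015,0,0.8],[0,0,0.01,0,0.8],[0,0,0.006,0,0.8],[0,0,0.003,0,0.8],[0,0,0,0,0.8],[0,0,0,0,0.8]]'
python3 -m jog '[[0,0,0.001,0,0.8],[0,0,0,0,0.8],[0,0,0,0,0.8]]'
```

```text
clock: 10.7
tool_pos: [0.5284, 0.0077, 0.0166]
eef_rot: [0.998, -0.067, 0.0, -0.0]
contact_force: [0.1, 0.3, -0.9]
opening: 0.459
clock: 11.0
tool_pos: [0.5282, 0.0076, 0.0153]
eef_rot: [0.998, -0.067, 0.0, -0.0]
contact_force: [0.2, -1.2, -0.1]
opening: 0.457
```

```bash
python3 -m jog '[[0,0,0.001,0,0.8],[0,0,0,0,0.8],[0,0,0,0,0.8]]'
python3 -m jog '[[0,0,0.0008,0,0.8],[0,0,0,0,0.8],[0,0,0,0,0.8]]'
python3 -m jog '[[0,0,0.0005,0,0.8],[0,0,0,0,0.8],[0,0,0,0,0.8]]'
```

```text
clock: 11.3
tool_pos: [0.528, 0.0076, 0.0141]
eef_rot: [0.998, -0.067, -0.0, 0.0]
contact_force: [-0.9, -0.8, -0.7]
opening: 0.461
clock: 11.6
tool_pos: [0.528, 0.0076, 0.0133]
eef_rot: [0.998, -0.067, -0.0, 0.0]
contact_force: [0.2, -0.5, -0.1]
opening: 0.458
clock: 11.9
tool_pos: [0.5281, 0.0076, 0.0131]
eef_rot: [0.998, -0.067, 0.0, 0.0]
contact_force: [-1.2, 0.1, 4.4]
opening: 0.46
```

```bash
python3 -m jog '[[0,0,-0.0004,0,0.8],[0,-0.002,0,0,0.8],[0,-0.002,0,0,0.8],[0,-0.002,0,0,0.8],[0,0,0,0,0.8],[0,0,0,0,0.8]]' 8
python3 - <<'E'
from h import *
s=r.get_state();M=yawz(s["eef_rot"]);print((M.T@s["contact_force"]).round(1))
np.save("w4.npy",r.get_calibration("wrist"),allow_pickle=True)
im=r.snapshot("wrist");cv2.imwrite("pics/w4.png",im[:,:,::-1])
cv2.imwrite("pics/w4b.png",cv2.resize(im[:,:,::-1],(800,600),interpolation=cv2.INTER_CUBIC))
E
```

```text
clock: 12.5
tool_pos: [0.5289, 0.0141, 0.0131]
eef_rot: [0.998, -0.066, 0.0, -0.0]
contact_force: [0.6, -0.4, 0.1]
opening: 0.459
[ 0.7  0.3 -0.1]
```

View pics/w4b.png

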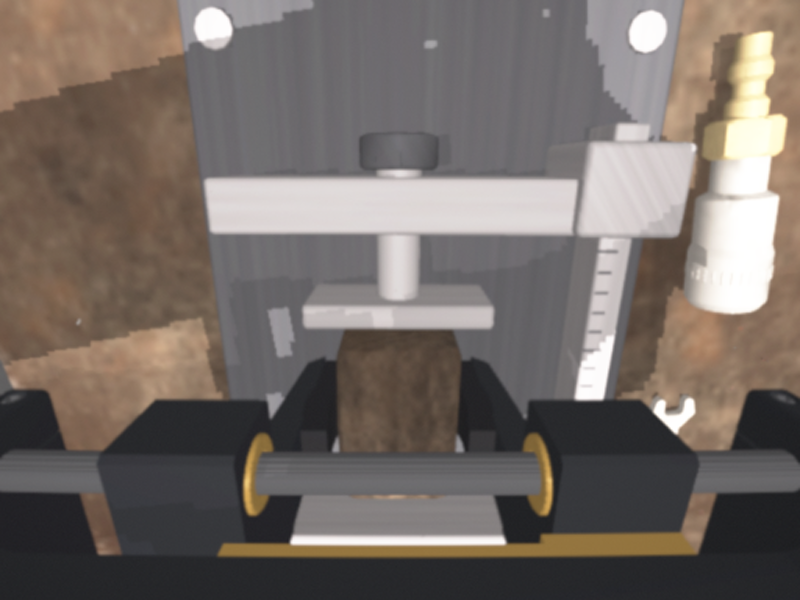

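```bash
python3 -m jog '[[0,-0.001,0,0,0.8],[0,0,0,0,0.8],[0,0,0,0,0.8]]'
python3 -m jog '[[0,-0.001,0,0,0.8],[0,0,0,0,0.8],[0,0,0,0,0.8]]'
python3 -m jog '[[0,-0.001,0,0,0.8],[0,0,0,0,0.8],[0,0,0,0,0.8]]'
```

```text
clock: 12.85
tool_pos: [0.529, 0.0146, 0.0132]
eef_rot: [0.998, -0.067, -0.0, 0.0]
contact_force: [0.5, -0.2, -0.6]
opening: 0.463
clock: 13.15
tool_pos: [0.5291, 0.0156, 0.0132]
eef_rot: [0.998, -0.067, 0.0, 0.0]
contact_force: [0.7, 0.2, -0.1]
opening: 0.462
clock: 13.45
tool_pos: [0.5293, 0.0166, 0.0132]
eef_rot: [0.998, -0.067, 0.0, 0.0]
contact_force: [-0.9, 0.2, -0.0]
opening: 0.458
```

```bash
for i in 1; do python3 -m jog '[[0,-0.001,0,0,0.8],[0,0,0,0,0.8],[0,0,0,0,0.8]]'
python3 -m jog '[[0,-0.001,0,0,0.8],[0,0,0,0,0.8],[0,0,0,0,0.8]]'; done
python3 - <<'E'
from h import *
s=r.get_state();M=yawz(s["eef_rot"]);print((M.T@s["contact_force"]).round(1))
im=r.snapshot("wrist")
cv2.imwrite("pics/w5b.png",cv2.resize(im[160:320,170:350,::-1],(675,600),interpolation=cv2.INTER_CUBIC))
E
```

```text
clock: 13.75
tool_pos: [0.5293, 0.0171, 0.0132]
eef_rot: [0.998, -0.067, -0.0, 0.0]
contact_force: [-0.4, -0.9, 0.1]
opening: 0.458
clock: 14.05
tool_pos: [0.5293, 0.0171, 0.0132]
eef_rot: [0.998, -0.067, -0.0, 0.001]
contact_force: [0.3, -4.8, 1.9]
opening: 0.462
[ 0.9  4.7 -1.9]
```

View pics/w5b.png

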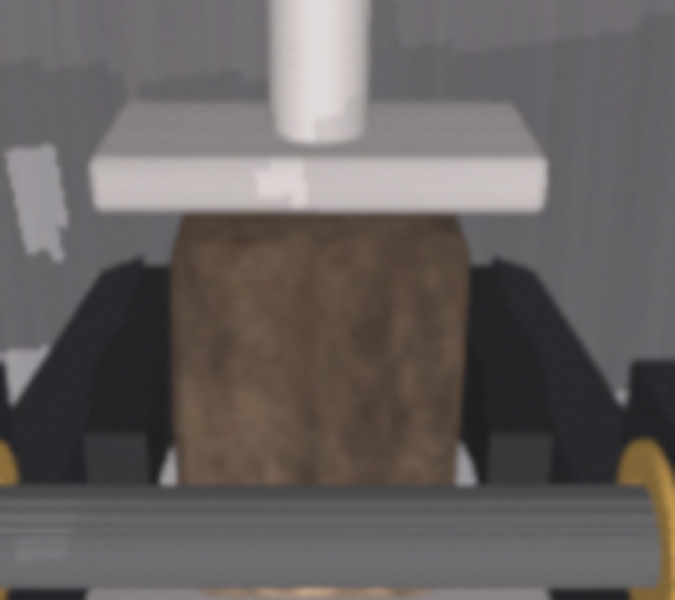

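```bash
python3 -m jog '[[0,0.0008,0,0,0.8],[0,0,0,0,0.5],[0,0,0,0,0.42],[0,0,0,0,0.36],[0,0,0,0,0.36],[0,0,0,0,0.36]]'
python3 -m jog '[[0,0,-0.005,0,0.36],[0,0,-0.015,0,0.36],[0,0,-0.025,0,0.36],[0,0,-0.03,0,0.36],[0,0,-0.03,0,0.36],[0,0,-0.03,0,0.36],[0,0,-0.03,0,0.36],[0,0,0,0,0.36],[0,0,0,0,0.36]]'
python3 - <<'E'
from h import *
s=r.get_state();M=yawz(s["eef_rot"]);print(s["tool_pos"],s["q"].round(2))
np.save("w6.npy",r.get_calibration("wrist"),allow_pickle=True)
im=r.snapshot("wrist");cv2.imwrite("pics/w6.png",im[:,:,::-1])
cv2.imwrite("pics/w6b.png",cv2.resize(im[:,:,::-1],(800,600),interpolation=cv2.INTER_CUBIC))
E
```

```text
clock: 14.7
tool_pos: [0.5295, 0.0182, 0.0132]
eef_rot: [0.998, -0.066, 0.0, -0.0]
contact_force: [0.7, -0.6, -0.6]
opening: 0.635
clock: 15.6
tool_pos: [0.5295, 0.0175, 0.1788]
eef_rot: [0.998, -0.067, 0.001, 0.0]
contact_force: [0.2, -0.7, 0.1]
opening: 0.641
[0.52951874 0.01749498 0.17876235] [ 0.18  0.69 -0.49  1.91  0.5   0.67 -0.75]
```

View pics/w6b.png

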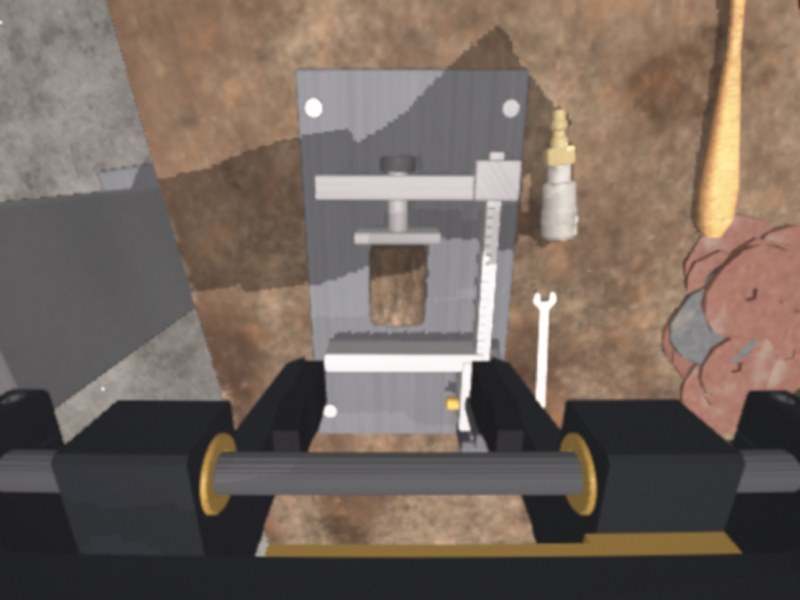

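```bash
python3 -m jog '[[0,0.01,0,0,0.36],[0,0.02,0,0,0.36],[0,0.02,0,0,0.36],[0,0.02,0,0,0.36],[0,0,0,0.0227,0.5],[0,0,0,0.0227,0.6],[0,0,0,0.0227,0.6],[0,0,0,0.0227,0.6],[0,0,0,0.0227,0.6],[0,0,0,0.0227,0.6],[0,0,0,0.0227,0.6],[0,0,0,0.0227,0.6],[0,0,0,0.0227,0.6],[0,0,0,0.0227,0.6],[0,0,0,0.0230,0.6],[0,0,0,0,0.6],[0,0,0,0,0.6]]'
python3 - <<'E'
from h import *
s=r.get_state();M=yawz(s["eef_rot"]);print(s["tool_pos"],s["q"].round(2))
p=np.load("cal.npy");a=np.array([np.cos(p[2]),np.sin(p[2])])
t=p[:2]/1000+np.array([[a[0],-a[1]],[a[1],a[0]]])@[.055,-.0927]
d=np.r_[t,0]-np.r_[s["tool_pos"][:2],0];print("target",t,"tool shift mm",(M.T@d*1000).round(1),"yaw x",np.degrees(np.arctan2(M[1,0],M[0,0])),np.degrees(p[2])-90)
np.save("w7.npy",r.get_calibration("wrist"),allow_pickle=True)
im=r.snapshot("wrist");cv2.imwrite("pics/w7.png",im[:,:,::-1])
cv2.imwrite("pics/w7b.png",cv2.resize(im[:,:,::-1],(800,600),interpolation=cv2.INTER_CUBIC))
E
```

```text
clock: 17.35
tool_pos: [0.5194, -0.052, 0.1775]
eef_rot: [-0.66, 0.752, 0.0, -0.001]
contact_force: [-0.3, -0.2, -0.5]
opening: 0.399
[ 0.51944607 -0.05204974  0.17747085] [ 0.04  0.65 -0.05  1.94  0.06  0.56 -1.75]
target [ 0.58126186 -0.08495757] tool shift mm [ 24.6 -65.6  -0.1] yaw x -97.46072840686215 -97.65116613665074
```

View pics/w7b.png

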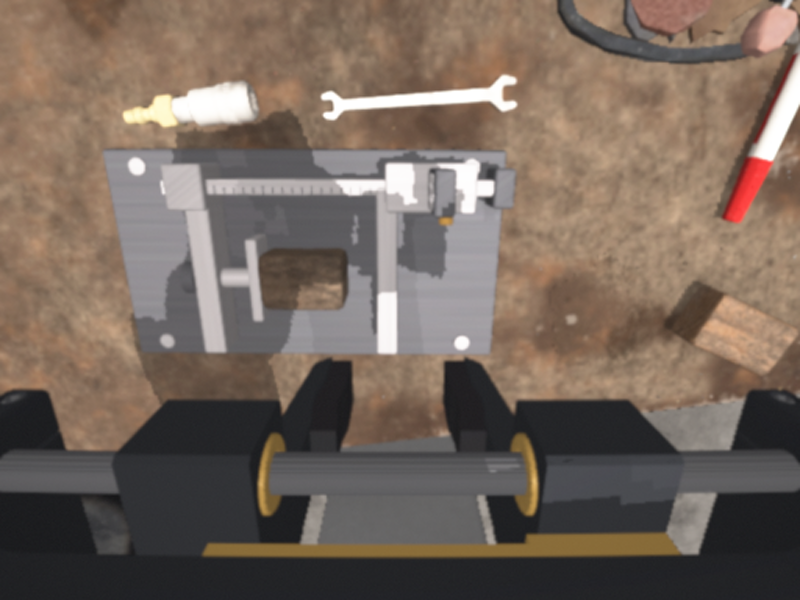

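```bash
python3 - <<'E'
from h import *
im=cv2.imread("pics/w7.png")
cv2.imwrite("pics/w7c.png",cv2.resize(im[90:170,230:350],(800,533),interpolation=cv2.INTER_CUBIC))
E
```

```text
(no output)
```

View pics/w7c.png

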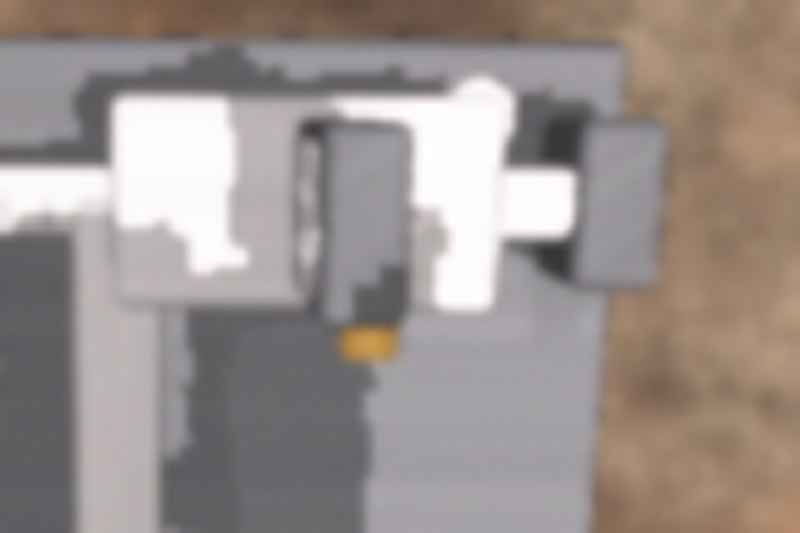

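```bash
python3 - <<'E'
from h import *
c=np.load("w7.npy",allow_pickle=True).item();s=r.get_state();M=yawz(s["eef_rot"])
k=800/120
g=lambda u,v:(230+(u+.5)/k-.5,90+(v+.5)/k-.5)
for n,q,z in [("grip",(322,122),.089),("",(410,122),.089),("",(407,325),.089),("",(322,325),.089),("stop f",(580,200),.045),("stop back",(664,200),.045),("jaw face",(76,400),.038),("slider back",(500,200),.04)]:
    print(n,q,((M.T@(ray(c,g(*q),z)-s["tool_pos"]))*1000).round(1))
E
```

```text
grip (322, 122) [ 19.2 -77.9  88.5]
 (410, 122) [ 30.2 -77.9  88.6]
 (407, 325) [ 30.8 -52.9  88.6]
 (322, 325) [ 19.9 -52.8  88.6]
stop f (580, 200) [ 61.9 -66.2 132.6]
stop back (664, 200) [ 74.6 -66.3 132.6]
jaw face (76, 400) [-14.5 -34.9 139.6]
slider back (500, 200) [ 50.8 -65.9 137.6]
```

```bash
python3 -m jog '[[0.005,-0.0134,0,0,0.727],[0.005,-0.013,0,0,0.727],[0.005,-0.013,0,0,0.727],[0.005,-0.013,0,0,0.727],[0.005,-0.013,0,0.0005,0.727],[0,0,0,0,0.727],[0,0,0.015,0,0.727],[0,0,0.02,0,0.727],[0,0,0,0,0.727],[0,0,0,0,0.727]]'
python3 - <<'E'
from h import *
s=r.get_state();M=yawz(s["eef_rot"]);print("yaw",np.degrees(np.arctan2(M[1,0],M[0,0])))
t=np.array([.51944607,-.05204974]);
im=r.snapshot("wrist");cv2.imwrite("pics/w8b.png",cv2.resize(im[:,:,::-1],(800,600),interpolation=cv2.INTER_CUBIC))
E
```

```text
clock: 18.4
tool_pos: [0.5809, -0.0848, 0.1432]
eef_rot: [-0.658, 0.753, 0.001, -0.0]
contact_force: [0.8, -0.1, 0.3]
opening: 0.274
yaw -97.76888230565227
```

View pics/w8b.png

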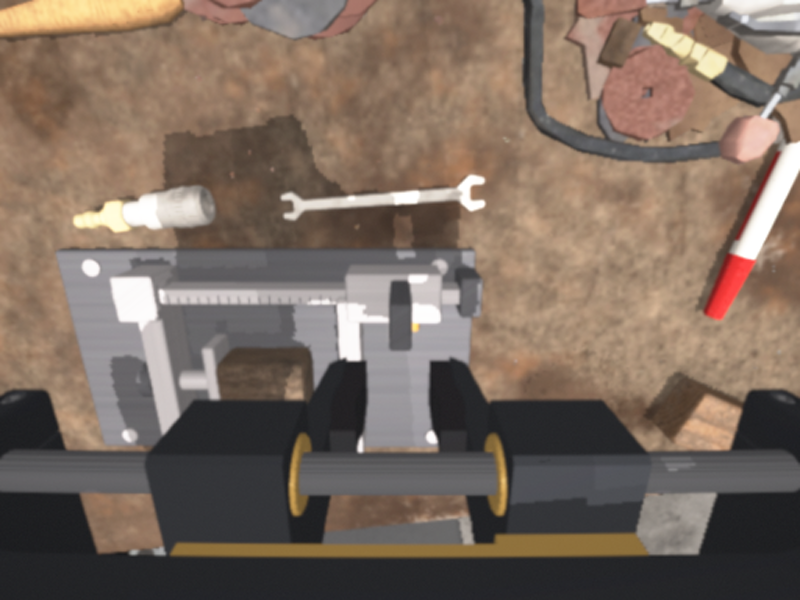

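```bash
python3 -m jog '[[0,0,0.015,0,0.727],[0,0,0.02,0,0.727],[0,0,0.015,0,0.727],[0,0,0.015,0,0.727],[0,0,0.01,0,0.727],[0,0,0.008,0,0.727],[0,0,0.005,0,0.727],[0,0,0.003,0,0.727],[0,0,0,0,0.727],[0,0,0,0,0.727]]'
python3 - <<'E'
from h import *
s=r.get_state();print(s["contact_force"])
im=r.snapshot("wrist");cv2.imwrite("pics/w9b.png",cv2.resize(im[:,:,::-1],(800,600),interpolation=cv2.INTER_CUBIC))
E
```

```text
clock: 19.45
tool_pos: [0.5819, -0.0851, 0.0526]
eef_rot: [-0.657, 0.754, -0.0, 0.0]
contact_force: [-0.2, 0.2, -0.6]
opening: 0.272
[-0.16215246  0.23847197 -0.55436736]
```

View pics/w9b.png

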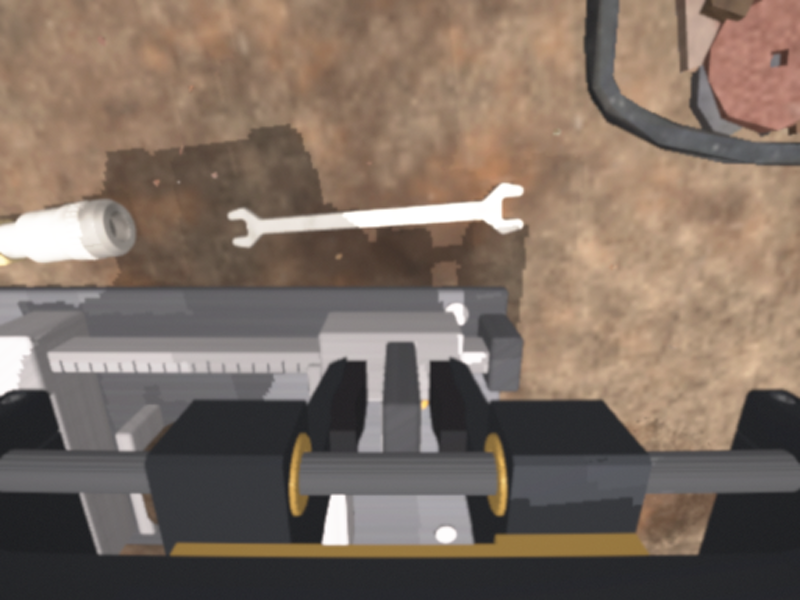

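```bash
cat > f.py <<'E'
from h import *
s=r.get_state();M=yawz(s["eef_rot"]);p=np.load("cal.npy");a=p[2]
d=s["tool_pos"][:2]*1000-p[:2]
print("F tool",(M.T@s["contact_force"]).round(1),"local",(d[0]*np.cos(a)+d[1]*np.sin(a)).round(2),(-d[0]*np.sin(a)+d[1]*np.cos(a)).round(2),"yaw",np.degrees(np.arctan2(M[1,0],M[0,0])).round(2))
E
python3 -m jog '[[-0.002,0,0,0,0.727],[-0.002,0,0,0,0.727],[-0.001,0,0,0,0.727],[-0.001,0,0,0,0.727],[-0.001,0,0,0,0.727],[-0.001,0,0,0,0.727],[-0.001,0,0,0,0.727],[-0.001,0,0,0,0.727],[-0.001,0,0,0,0.727],[0,0,0,0,0.727],[0,0,0,0,0.727]]'; python3 f.py
```

```text
clock: 20.6
tool_pos: [0.5833, -0.0739, 0.0522]
eef_rot: [-0.657, 0.754, -0.0, 0.0]
contact_force: [0.5, -3.0, 1.5]
opening: 0.276
F tool [ 2.9 -0.9 -1.5] local 55.51 -81.45 yaw -97.81
```

```bash
python3 -m jog '[[-0.001,0,0,0,0.727],[-0.001,0,0,0,0.727],[-0.001,0,0,0,0.727],[-0.001,0,0,0,0.727],[-0.001,0,0,0,0.727],[-0.001,0,0,0,0.727],[-0.001,0,0,0,0.727],[-0.001,0,0,0,0.727],[-0.001,0,0,0,0.727],[-0.001,0,0,0,0.727],[-0.001,0,0,0,0.727],[0,0,0,0,0.727],[0,0,0,0,0.727]]'; python3 f.py
python3 - <<'E'
from h import *
im=r.snapshot("wrist");cv2.imwrite("pics/w10b.png",cv2.resize(im[:,:,::-1],(800,600),interpolation=cv2.INTER_CUBIC))
im=r.snapshot("scene");cv2.imwrite("pics/s10b.png",cv2.resize(im[140:270,180:340,::-1],(738,600),interpolation=cv2.INTER_CUBIC))
E
```

```text
clock: 21.9
tool_pos: [0.5847, -0.0629, 0.0522]
eef_rot: [-0.657, 0.754, 0.0, 0.0]
contact_force: [1.4, -2.4, 0.1]
opening: 0.277
F tool [ 2.2 -1.7 -0.1] local 55.48 -70.4 yaw -97.81
```

View pics/w10b.png

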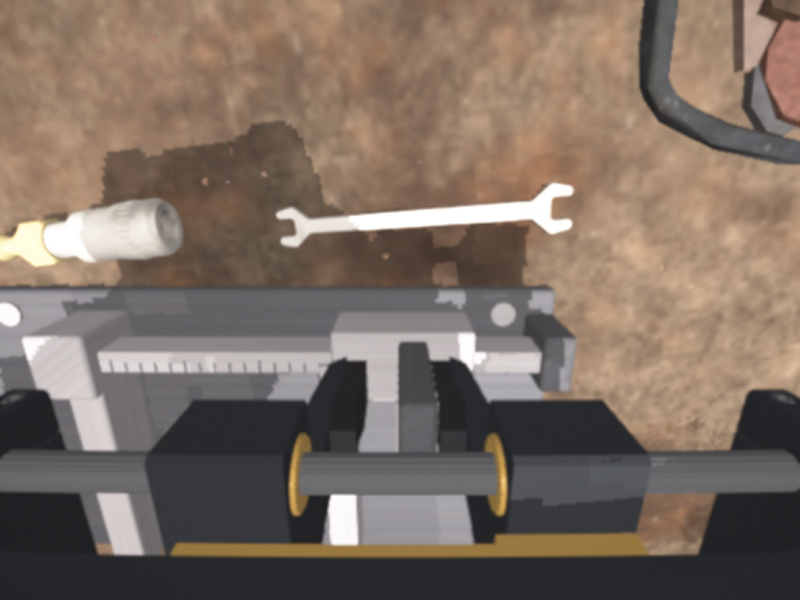

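View pics/s10b.png

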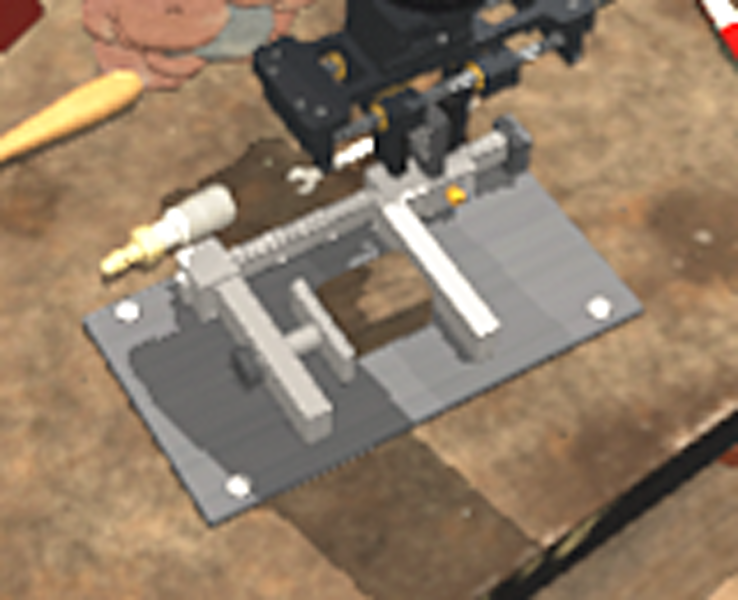

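```bash
python3 -m jog '[[-0.001,0,0,0,0.727],[-0.001,0,0,0,0.727],[-0.001,0,0,0,0.727],[-0.001,0,0,0,0.727],[0,0,0,0,0.727],[0,0,0,0,0.727]]'; python3 f.py
python3 -m jog '[[-0.0005,0,0,0,0.727],[0,0,0,0,0.727],[0,0,0,0,0.727]]'; python3 f.py
python3 -m jog '[[-0.0005,0,0,0,0.727],[0,0,0,0,0.727],[0,0,0,0,0.727]]'; python3 f.py
```

```text
clock: 22.6
tool_pos: [0.5852, -0.059, 0.0522]
eef_rot: [-0.657, 0.754, 0.0, 0.0]
contact_force: [1.6, -1.6, -0.1]
opening: 0.271
F tool [ 1.4 -1.8  0.1] local 55.49 -66.48 yaw -97.81
clock: 22.9
tool_pos: [0.5852, -0.0589, 0.0522]
eef_rot: [-0.657, 0.754, -0.0, 0.0]
contact_force: [1.4, -2.9, -0.1]
opening: 0.271
F tool [ 2.7 -1.8  0.1] local 55.47 -66.33 yaw -97.83
clock: 23.2
tool_pos: [0.5853, -0.0584, 0.0522]
eef_rot: [-0.657, 0.754, -0.0, 0.0]
contact_force: [1.0, -2.9, -0.3]
opening: 0.274
F tool [ 2.8 -1.3  0.3] local 55.49 -65.84 yaw -97.83
```

```bash
python3 -m jog '[[-0.0005,0,0,0,0.727],[0,0,0,0,0.727],[0,0,0,0,0.727]]'; python3 f.py
python3 -m jog '[[-0.0005,0,0,0,0.727],[0,0,0,0,0.727],[0,0,0,0,0.727]]'; python3 f.py
```

```text
clock: 23.5
tool_pos: [0.5854, -0.0578, 0.0522]
eef_rot: [-0.657, 0.754, -0.0, 0.0]
contact_force: [1.5, -2.5, -0.9]
opening: 0.274
F tool [ 2.3 -1.8  0.9] local 55.47 -65.22 yaw -97.82
clock: 23.8
tool_pos: [0.5854, -0.0573, 0.0522]
eef_rot: [-0.657, 0.754, -0.0, 0.0]
contact_force: [0.5, -3.7, -2.0]
opening: 0.272
F tool [ 3.6 -1.   2. ] local 55.45 -64.74 yaw -97.82
```

```bash
python3 -m jog '[[-0.0005,0,0,0,0.727],[0,0,0,0,0.727],[0,0,0,0,0.727]]'; python3 f.py
```

```text
clock: 24.1
tool_pos: [0.5855, -0.0572, 0.0522]
eef_rot: [-0.657, 0.754, -0.0, -0.0]
contact_force: [1.8, -4.2, -0.4]
opening: 0.273
F tool [ 3.9 -2.3  0.4] local 55.46 -64.61 yaw -97.84
```

```bash
python3 -m jog '[[-0.0003,0,0,0,0.727],[0,0,0,0,0.727],[0,0,0,0,0.727]]'; python3 f.py
```

```text
clock: 24.4
tool_pos: [0.5854, -0.0571, 0.0522]
eef_rot: [-0.657, 0.754, -0.0, -0.0]
contact_force: [1.1, -4.8, -0.8]
opening: 0.274
F tool [ 4.6 -1.8  0.8] local 55.42 -64.5 yaw -97.85
```

```bash
python3 -m jog '[[-0.0003,0,0,0,0.727],[0,0,0,0,0.727],[0,0,0,0,0.727]]'; python3 f.py
```

```text
clock: 24.7
tool_pos: [0.5855, -0.057, 0.0522]
eef_rot: [-0.657, 0.754, -0.0, -0.0]
contact_force: [2.9, -5.3, -1.7]
opening: 0.278
F tool [ 4.9 -3.6  1.7] local 55.46 -64.43 yaw -97.86
```

```bash
python3 -m jog '[[-0.0002,0,0,0,0.727],[0,0,0,0,0.727],[0,0,0,0,0.727]]'; python3 f.py;
```

```text
clock: 25.0
tool_pos: [0.5855, -0.057, 0.0522]
eef_rot: [-0.657, 0.754, -0.0, -0.0]
contact_force: [1.8, -5.5, -0.8]
opening: 0.274
F tool [ 5.2 -2.5  0.8] local 55.43 -64.4 yaw -97.86
```

```bash
python3 -m jog '[[-0.0003,0,0,0,0.727],[0,0,0,0,0.727],[0,0,0,0,0.727],[0,0,0,0,0.727]]'; python3 f.py
python3 - <<'E'
from h import *
im=r.snapshot("scene");cv2.imwrite("pics/s11b.png",cv2.resize(im[170:250,210:310,::-1],(750,600),interpolation=cv2.INTER_CUBIC))
E
```

```text
clock: 25.4
tool_pos: [0.5855, -0.0569, 0.0522]
eef_rot: [-0.657, 0.754, -0.0, -0.001]
contact_force: [1.8, -6.5, -1.2]
opening: 0.272
F tool [ 6.2 -2.7  1.2] local 55.46 -64.36 yaw -97.88
```

View pics/s11b.png

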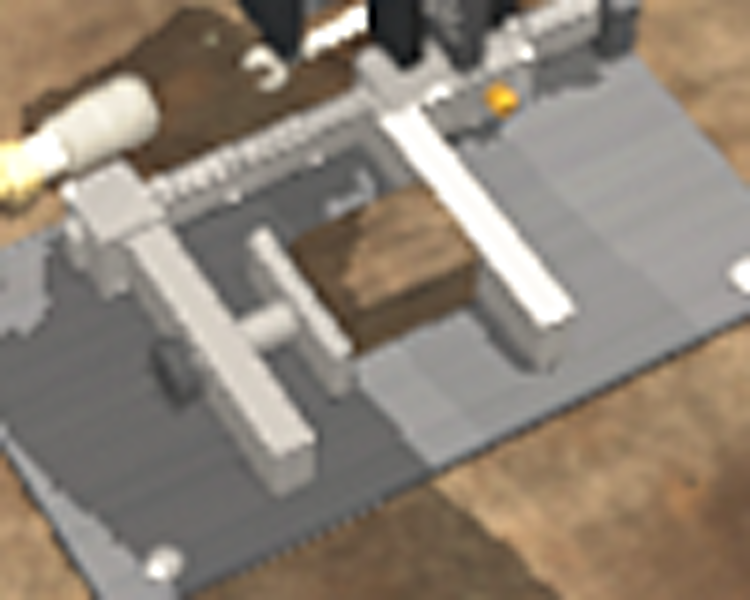

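```bash
python3 -m jog '[[-0.0002,0,0,0,0.727],[0,0,0,0,0.727],[0,0,0,0,0.727],[0,0,0,0,0.727]]'; python3 f.py
```

```text
clock: 25.85
tool_pos: [0.5855, -0.0569, 0.0522]
eef_rot: [-0.657, 0.754, -0.001, -0.001]
contact_force: [2.3, -5.3, -1.9]
opening: 0.276
F tool [ 4.9 -3.   1.9] local 55.47 -64.31 yaw -97.88
```

```bash
python3 -m jog '[[-0.0002,0,0,0,0.727],[0,0,0,0,0.727],[0,0,0,0,0.727],[0,0,0,0,0.727]]'; python3 f.py; for i in 1; do python3 -m jog '[[0,0,0,0,0.727]]' >/dev/null; python3 f.py; done
```

```text
clock: 26.25
tool_pos: [0.5855, -0.0569, 0.0522]
eef_rot: [-0.657, 0.754, -0.001, -0.001]
contact_force: [1.7, -6.1, -1.0]
opening: 0.273
F tool [ 5.8 -2.5  1. ] local 55.46 -64.31 yaw -97.89
F tool [ 6.4 -2.7  2. ] local 55.45 -64.26 yaw -97.89
```

```bash
python3 -m jog '[[-0.0003,0,0,0,0.727],[0,0,0,0,0.727],[0,0,0,0,0.727]]' >/dev/null; python3 f.py;  python3 -m jog '[[0,0,0,0,0.727]]' >/dev/null; python3 f.py; python3 -m jog '[[0,0,0,0,0.727]]' >/dev/null; python3 f.py
```

```text
F tool [ 6.7 -2.7  1.1] local 55.46 -64.19 yaw -97.89
F tool [ 7.2 -1.9  2.4] local 55.47 -64.19 yaw -97.89
F tool [ 6.4 -2.5  1.8] local 55.5 -64.21 yaw -97.9
```

```bash
python3 -m jog '[[-0.0003,0,0,0,0.727],[0,0,0,0,0.727],[0,0,0,0,0.727]]' >/dev/null; python3 f.py;  python3 -m jog '[[0,0,0,0,0.727]]' >/dev/null; python3 f.py; python3 -m jog '[[0,0,0,0,0.727]]' >/dev/null; python3 f.py
```

```text
F tool [ 7.2 -3.2  1.3] local 55.49 -64.15 yaw -97.91
F tool [ 7.1 -3.3  1.6] local 55.46 -64.14 yaw -97.91
F tool [ 6.2 -2.4  0.9] local 55.49 -64.12 yaw -97.9
```

```bash
python3 -m jog '[[-0.0003,0,0,0,0.727],[0,0,0,0,0.727],[0,0,0,0,0.727],[0,0,0,0,0.727]]' >/dev/null; python3 f.py;  python3 -m jog '[[0,0,0,0,0.727]]' >/dev/null; python3 f.py; python3 -m jog '[[0,0,0,0,0.727]]' >/dev/null; python3 f.py
```

```text
F tool [ 7.2 -2.6  0.9] local 55.47 -64.05 yaw -97.91
F tool [ 7.1 -2.5  1.8] local 55.49 -64.1 yaw -97.91
F tool [ 7.9 -2.4  1.2] local 55.46 -64.09 yaw -97.91
```

```bash
python3 -m jog '[[0.0005,0,0,0,0.727],[0.0005,0,0,0,0.727],[0.0005,0,0,0,0.727],[0.0005,0,0,0,0.727],[0.001,0,0,0,0.727],[0.002,0,0,0,0.727],[0.002,0,0,0,0.727],[0,0,0,0,0.727],[0,0,0,0,0.727]]'; python3 f.py
```

```text
clock: 28.85
tool_pos: [0.5846, -0.0609, 0.0522]
eef_rot: [-0.657, 0.754, 0.0, -0.0]
contact_force: [-0.4, 0.4, 0.7]
opening: 0.274
F tool [-0.3  0.5 -0.7] local 55.07 -68.39 yaw -97.81
```

```bash
python3 -m jog '[[0.0015,0,0,0,0.727],[0,0,0,0,0.727],[0,0,-0.01,0,0.727],[0,0,-0.02,0,0.727],[0,0,-0.03,0,0.727],[0,0,-0.03,0,0.727],[0,0,-0.03,0,0.727],[0,0,-0.03,0,0.727],[0,0.02,0,0,0.727],[0,0.03,0,0,0.727],[0,0.02,0,0,0.727],[0,0,0,0,0.727],[0,0,0,0,0.727]]'; python3 f.py
python3 - <<'E'
from h import *
np.save("w12.npy",r.get_calibration("wrist"),allow_pickle=True)
im=r.snapshot("wrist");cv2.imwrite("pics/w12.png",im[:,:,::-1]);cv2.imwrite("pics/w12b.png",cv2.resize(im[60:250,60:380,::-1],(800,475),interpolation=cv2.INTER_CUBIC))
E
```

```text
clock: 30.15
tool_pos: [0.5161, -0.0534, 0.203]
eef_rot: [-0.657, 0.754, -0.001, 0.001]
contact_force: [-0.4, 0.5, 0.3]
opening: 0.278
F tool [-0.5  0.4 -0.3] local -13.74 -70.09 yaw -97.82
```

View pics/w12b.png

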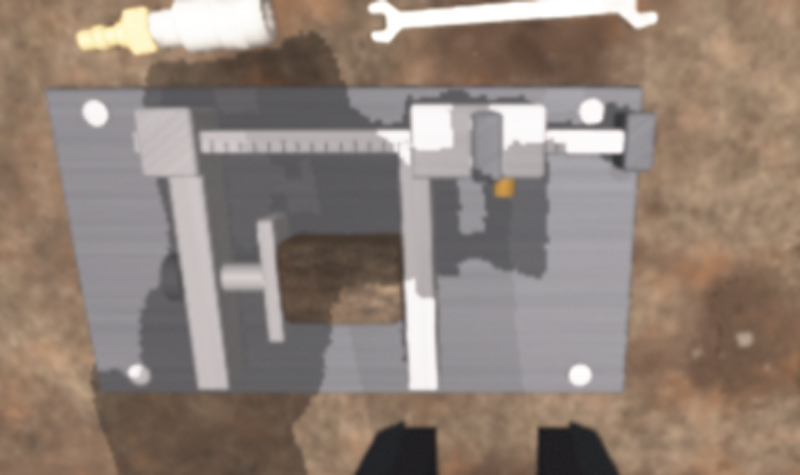

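```bash
python3 - <<'E'
from h import *
im=cv2.imread("pics/w12.png")
cv2.imwrite("pics/w12c.png",cv2.resize(im[130:220,150:250],(667,600),interpolation=cv2.INTER_CUBIC))
c=np.load("w12.npy",allow_pickle=True).item();p=np.load("cal.npy");a=p[2]
f=lambda u,v:(60+(u+.5)/2.5-.5,60+(v+.5)/2.5-.5)
for n,q,z in [("pad",(275,216),.037),("pad",(284,341),.037),("jaw",(402,180),.038),("jaw tip",(410,389),.038),("bar",(203,180),.038),("bar tip",(228,388),.038),("blk top side",(340,234),.043),("blk bot side",(340,324),.043)]:
    d=ray(c,f(*q),z)[:2]*1000-p[:2];print(n,np.round([d[0]*np.cos(a)+d[1]*np.sin(a),-d[0]*np.sin(a)+d[1]*np.cos(a)],1))
E
```

```text
pad [21.8 28.2]
pad [-39.3  29.9]
jaw [ 38.  -31.4]
jaw tip [-64.4 -31.1]
bar [38.5 59.2]
bar tip [-63.7  60.1]
blk top side [14.4 -2.6]
blk bot side [-28.7   0.3]
```

View pics/w12c.png

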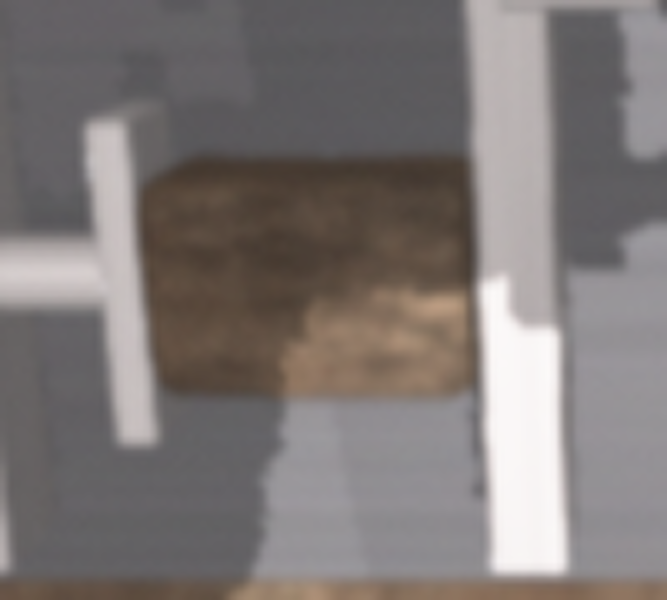

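```bash
python3 -c "
from plant import r
print(r.finish_job())"
```

```text
the job is handed in; nothing more can be done
None
```

The short block is gauged and the job is handed in, at about 30 s of the 64 s allowed.

- **Placing:** I set the block down flat on the plate along the pad's middle line. I then slid it, still lightly gripped, until it touched the anvil pad at about 5 N, and released it.
- **Closing:** I straddled the thumb grip and pushed the slider up with the rear finger, without gripping it. The push stalled at about 7.4 N. Less the roughly 3 N of slide friction, that leaves about 4.4 N on the block. I then backed the finger off and lifted clear.
- **Last checks:**
  - The force on the tool read about zero after letting go.
  - The last wrist picture shows no visible gap at either end of the block.
  - From that picture, the jaw's face is straight to about 0.3 mm over its length, and the pad-to-jaw distance is about 60 mm, as it should be for this block.
- **Not bystander-checked closely:** the coupler and spanner look untouched in the last pictures. The long block was not in the final view, but the arm never worked near it.
- **Limits:** the force readings scatter by about ±0.7 N. One pad edge read 28.2 mm against 29.9 mm at the other, which I put down to picking pixels by eye, because earlier views had the pad square to within 0.1 mm. I inferred the holding force left after release from the push and did not measure it.

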